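Unblock the belt tensioner and hold it wound to its stop

TASK

Get the belt tensioner ready for a belt: slide the red-edged steel blocking plate up out of its slotted holder by its top edge, stand it upright in the slot of the empty yellow stand, pushed down to the bottom, and let it go. Then swing the tensioner's roller arm against its spring, past where the plate stood, fully to its stop (the farther yellow pin) with the gripper's fingers, and finish the program still holding it there (the spring would throw it back). Leave the other things on the bench where they are.

Things in the scene. Friction and masses are not known exactly. Their poses are not given: they have to be found in the camera images.
- plate_center (a point): centre of the blocking plate: steel, 60 mm wide (y), 120 mm tall (z, up), 5 mm thick (x), about 160 g; the top 28 mm is a red edge strip, 9 mm thick, to hold it by. It starts upright in the holder's slot, 24 mm deep, lower edge 12 mm above the bench; raise it 110 mm or more to clear the brass boss before going sideways. The same either way round.
- fixture: the tensioner's test plate: grey, 220 (x) x 210 (y) x 12 mm, fixed; origin at the centre of its underside, x pointing roughly away from the robot. It carries the pivot body at (0, -55) mm, the roller arm, and the dark slotted holder at (0, 55) mm, 79 mm long (y), 24 mm across, top 36 mm above the bench. The plate in the slot blocks the arm at about joint 0.4.
- holder_slot (a point): centre of the mouth of the holder's slot, 36 mm above the bench; the slot is 63 mm long (its y), 8 mm wide (its x) and 24 mm deep
- pivot (a point): point on the arm's upright hinge axis, 96 mm above the bench (in the air: the pivot body's top is 78 mm above the bench)
- boss (a point): centre of the brass boss at the end of the arm, to pinch or push: upright round post 16 mm across, 74 to 118 mm above the bench, this point at 96 mm. It stands on the grey roller (56 mm across, top 74 mm above the bench), 110 mm from the hinge axis, and turns with the arm.
- tensioner_arm (a joint): turn of the black roller arm (rad): 0 at rest, 1.2 at the stop; grows clockwise seen from above. In the test plate's frame the boss lies from the hinge axis at angle 2.27 - joint from x towards y: (-71, 84) mm at rest, (53, 97) mm at the stop. The spring pushes back with 5 N at the boss at rest, 10 N at the stop, and throws the arm back if let go.
- stand_slot (a point): centre of the bottom of the slot in the empty yellow stand, 8 mm above the bench: slot 70 mm long (y), 10 mm wide (x), walls up to 42 mm above the bench, lips flaring outward to 51 mm. The stand is 100 x 100 mm and fixed; a plate standing in it has its centre 60 mm above this point (it may lean up to 8 degrees).
- block_plate: the blocking plate itself; origin at the centre of its lower edge, axes as plate_center
- full_stand: the blue stand, like the yellow one, holding the spare plate; origin at the centre of its underside
- spare_plate: spare blocking plate with a black top edge, 60 x 120 mm, standing in the blue stand; origin at the centre of its lower edge
- wrench: open wrench lying on the bench nearest the robot; origin under its middle
- screwdriver: screwdriver lying on the bench; origin under its middle
- bearing: steel bearing ring, 62 mm across, 18 mm high, lying flat; origin at the centre of its underside
- spray_can: can with a blue label, 60 mm across, 160 mm tall, standing upright; origin at the centre of its underside
- mug: white mug, about 80 mm across, 90 mm tall; origin at the centre of its underside
- meter: orange hand meter, 170 x 80 x 36 mm, lying on its back; origin at the centre of its underside
Mind the look-alikes: they are no part of the job. What is shaped like the mug but turquoise is not meant.

How it is judged:
By the outcome, as a careful person would: the job done as asked, in the order asked, and still so for the second after the job is handed in, while the arm keeps its last pose, push and grip.
It also fails if it takes over 58 s, if anything falls off the work surface, if the arm or the gripper's body presses on something with over 40 N, if the wrist force passes 120 N, or if a joint passes its speed limit or range.

ROBOT

A 6-joint arm with a two-finger parallel gripper is mounted at the origin on the work surface. World frame = base frame: x ahead of the robot, y to its left, z up, the work surface at z = 0. Lengths are in m, angles in degrees, forces in N, time in s.
With the tool pointing down it reaches from about 0.375 to 0.825 m from the base axis. Payload 5.5 kg.
Tool frame: the origin (TCP) lies on the centre line of the jaws, within the pads' length; the fingertips stand 19 mm ahead of it and the grasp point (between the pads) is the TCP; x points along the fingers, z is the direction in which the jaws open and shut, and the axes are right-handed (so a half turn about x gives the same grasp; the last joint's range is limited). The gripper opens to 85 mm and grips with 20 to 120 N. Pads are 22 mm wide; open, the fingers measure 114 mm over their backs; the gripper's body (76 mm by 85 mm) begins 54 mm behind the grasp point. The pads swing forward as they close: fully open they stand 13 mm farther back than shut.
Start: joints at [-75.573, 17.962, -2.699, 69.339, 0, 90], TCP at [0.149, -0.581, 0.25] pointing down, gripper open.
Joint ranges: [-152.73, 152.73], [-39.44, 99.34], [-58.76, 71.6], [-118.89, 123.64], [-81.53, 83.1], [-180, 180]. Speed limits (degrees/s): [136.94, 136.94, 172.46, 180, 180, 180].

INTERFACE

Orientations are given as a 3x3 rotation matrix whose columns are the frame's x, y, z axes.
In Python, from plant import monitor, eyes, job_done gives the robot as it stands.
- The arm moves only by the shell command python3 -m crank 'ROWS'. ROWS is a JSON object of lists of equal length, an entry for each row: "slide": the shift along the tool's x, y, z normalised to -1 to 1, where 1 is 40 cm, a list of three; "turn": the turn, a rotation vector about the tool's x, y, z normalised to -1 to 1, where 1 is pi/2 rad, a list of three; "hand": the opening, from 0 (shut) to 1 (fully open). A call has 1 to 12 rows; each row is the pose to reach, as a shift and turn from the pose measured when the call began, along the tool's axes at that moment; what a row does not reach only later rows make up. A row lasts 1/8 s, in which the tool goes at most 62.5 mm and 10.7 degrees, less where a joint would pass 70% of its speed; a pose out of reach is approached as far as the arm can. A call with a number of a shift or a turn outside -1 to 1 is refused whole. A call with a gripper value outside its range is refused whole. The fingers move at their own pace and stop on an object; the grip force is fixed at half the most. Time passes only in rows, so rows that repeat a pose let the fingers close. It gives the time, the measured TCP pose, the force and the opening at its end, in the units of the state.
- monitor.state(): the state, without advancing time (a new reading comes with each control period).
- eyes.read_camera(name): name is "scene" or "top" or "wrist"; returns a dict with "frame" (384x512x3 uint8, red, green, blue), "vfov" (degrees; the focal length in pixels is half the picture's height over the tangent of half this angle, whatever the lens; pixels are square), "cx", "cy" (the principal point, pixels), "extrinsics" (4x4, takes a point from camera to world coordinates). Camera axes: x right, y up, looking along -z (the intrinsics and any distortion apply to the point x, -y, -z); pixel columns grow to the right and rows downward; lengths in m; the calibration is good to about 2 mm. The wrist camera is an equidistant fisheye: a pixel r from the principal point sees the ray r / f radians off the axis. A picture is of the moment at which its call begins. There is no depth.
- job_done(): hands the job in, once; it reports no verdict.
The state is a dict: "time": time; "joints": joint angles; "qd": joint speeds; "joint_torque": joint torques, N m; "tcp_pos": TCP position; "tool_rot": TCP orientation; "contact_force": force on the tool from outside, world axes, zero at the start; "ft_torque": the same for the moment, N m; "finger_gap": finger opening in m.
Only numpy, scipy, OpenCV 4.12 (cv2) and the standard library are available. Lean on these libraries where they do the work, as an engineer would, in place of code of your own. Each camera call takes 0.05 s, during which the arm holds its last target. There are 200 camera calls.

## Working session

There is one attempt and no reset: what is moved stays moved. The work goes in short steps, Python scripts to look and compute and a shell command to move; the robot and the scene stay as the last step left them, time stands still between calls to the robot, and variables do not carry over. Pictures are saved under pics/ and viewed, about 8 in all and at most 12, crops included, and the job is handed in when it is done.

```bash
mkdir -p pics
cat > h.py <<'E'
import numpy as np,cv2
from plant import monitor,eyes,job_done
def snap(n,tag):
    c=eyes.read_camera(n); cv2.imwrite(f'pics/{tag}.png',c['frame'][:,:,::-1]); 
    np.savez(f'pics/{tag}.npz',**{k:np.array(v) for k,v in c.items()}); return c
def load(tag): return dict(np.load(f'pics/{tag}.npz'))
def ray(c,u,v,fish=False):
    f=c['frame'].shape[0]/2/np.tan(np.radians(float(c['vfov']))/2)
    a=np.array([u-float(c['cx']),v-float(c['cy'])])
    if fish:
        r=np.hypot(*a); t=r/f; d=np.array([np.sin(t)*a[0]/r,-np.sin(t)*a[1]/r,-np.cos(t)])
    else: d=np.array([a[0]/f,-a[1]/f,-1])
    E=c['extrinsics']; return E[:3,3],E[:3,:3]@d
def atz(c,u,v,z,fish=False):
    o,d=ray(c,u,v,fish); return o+d*(z-o[2])/d[2]
def proj(c,p,fish=False):
    f=c['frame'].shape[0]/2/np.tan(np.radians(float(c['vfov']))/2)
    E=c['extrinsics']; q=E[:3,:3].T@(np.array(p)-E[:3,3]); x,y,z=q[0],-q[1],-q[2]
    if fish:
        r=np.hypot(x,y); t=np.arctan2(r,z); return np.array([float(c['cx'])+f*t*x/r,float(c['cy'])+f*t*y/r])
    return np.array([float(c['cx'])+f*x/z,float(c['cy'])+f*y/z])
def big(tag,x0,y0,x1,y1,s):
    im=cv2.imread(f'pics/{tag}.png')[y0:y1,x0:x1]; cv2.imwrite(f'pics/{tag}_c{x0}_{y0}.png',cv2.resize(im,None,fx=s,fy=s,interpolation=cv2.INTER_CUBIC))
E
python3 - <<'E'
from h import *
np.set_printoptions(precision=4,suppress=True)
a=snap('scene','s0');b=snap('top','t0')
for c in(a,b):print(c['vfov'],c['cx'],c['cy'],c['extrinsics'])
s=cv2.imread('pics/s0.png');t=cv2.imread('pics/t0.png')
big('t0',0,0,512,384,1.5625)
print(monitor.state())
E
```

```text
43.602714201245504 256.7706122736178 188.11979609848052 [[-0.1293 -0.8548  0.5026  1.3573]
 [ 0.9916 -0.1078  0.0718  0.124 ]
 [-0.0072  0.5077  0.8615  1.4645]
 [ 0.      0.      0.      1.    ]]
50.597472819880736 254.27445839248358 187.03643328078311 [[ 0.009   0.9825 -0.1862  0.3218]
 [-0.9999  0.0098  0.0034  0.0122]
 [ 0.0052  0.1862  0.9825  1.5131]
 [ 0.      0.      0.      1.    ]]
{'time': 0.1, 'joints': array([-75.5724,  17.9988,  -2.7491,  69.3373,  -0.0001,  89.9974]), 'qd': array([ 0.0754, -0.0934,  0.198 , -0.0842,  0.1742,  0.0659]), 'joint_torque': array([  0.0005, -54.0768,  34.054 ,   0.0111,  -0.    ,   0.    ]), 'tcp_pos': array([ 0.1494, -0.5806,  0.2495]), 'tool_rot': array([[-0.0004,  0.9685,  0.2492],
       [ 0.0014,  0.2492, -0.9685],
       [-1.    , -0.    , -0.0015]]), 'contact_force': array([ 0.0305, -0.2795, -0.446 ]), 'ft_torque': array([-0.0098, -0.0057, -0.0232]), 'finger_gap': 0.08512684575550185}
```

View pics/t0_c0_0.png

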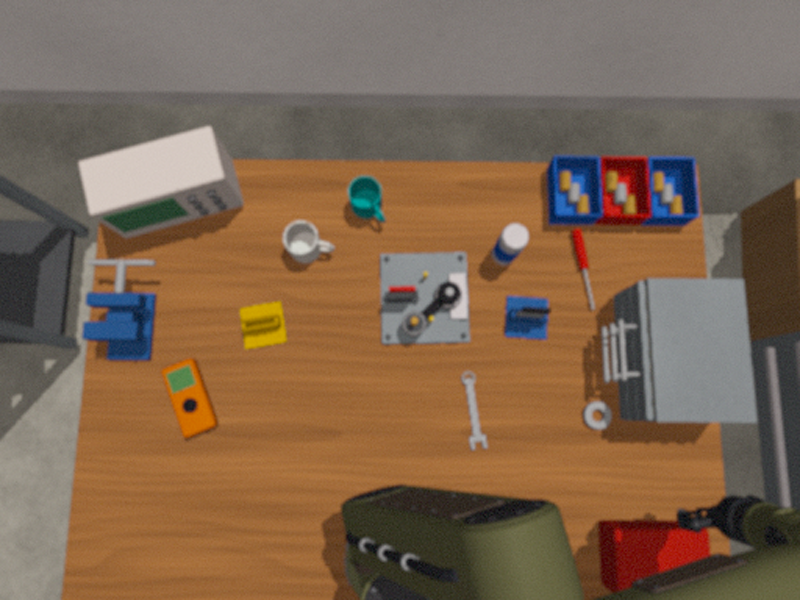

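View pics/s0.png

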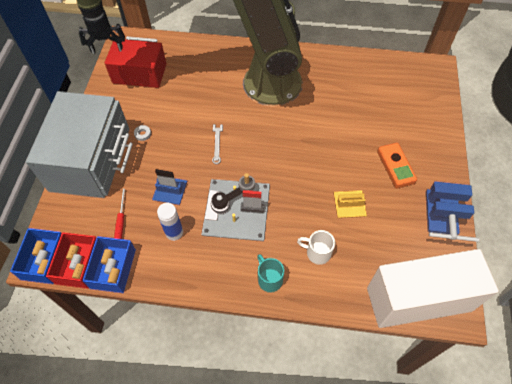

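The top view shows the fixture at (425,298), the red-edged plate at (402,293) and the yellow stand at (263,326), all on the 1.56x scale. Next I'll take enlarged crops.

Run:
```python
from h import *
t=cv2.imread('pics/t0.png');s=cv2.imread('pics/s0.png')
f=lambda i,x0,y0,x1,y1,k:cv2.resize(i[y0:y1,x0:x1],None,fx=k,fy=k,interpolation=cv2.INTER_CUBIC)
A=f(t,150,155,310,225,5)   # 800x350
B=f(s,200,160,375,245,800/175)
cv2.imwrite('pics/a.png',A);cv2.imwrite('pics/b.png',B)
```

```text
(no output)
```

View pics/a.png

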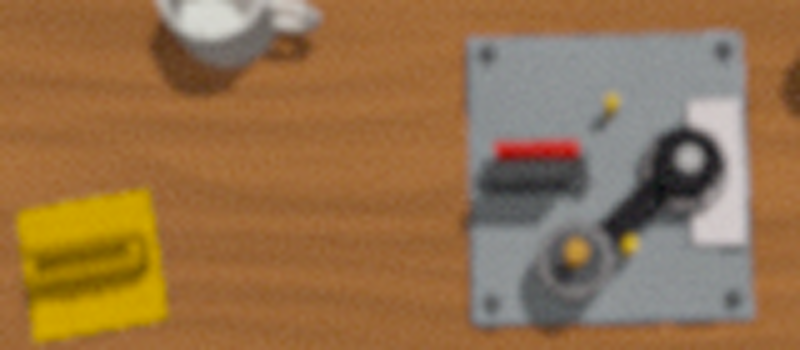

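View pics/b.png

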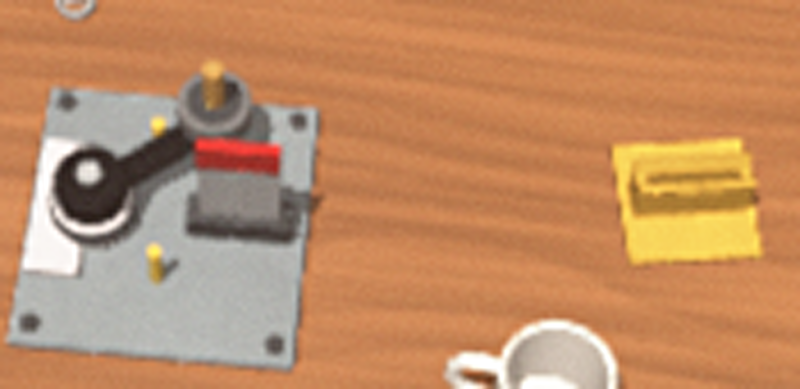

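```bash
cat > m.py <<'E'
from h import *
np.set_printoptions(precision=4,suppress=True)
t=load('t0');s=load('s0')
T=lambda u,v,z:atz(t,150+u/5,155+v/5,z)
k=175/800;S=lambda u,v,z:atz(s,200+u*k,160+v*k,z)
def sq(P,n):
    P=np.array(P);c=P.mean(0);
    print(n,c,'angle of x:',np.degrees(np.arctan2(*((P[0]+P[1]-P[2]-P[3])[[1,0]]))), 'angle of y-90:',np.degrees(np.arctan2(*((P[0]+P[3]-P[1]-P[2])[[1,0]])))-90, np.linalg.norm(P[0]-P[1]),np.linalg.norm(P[1]-P[2]))
# order: far-left, far-right, near-right, near-left
sq([T(468,36,.012),T(742,32,.012),T(755,322,.012),T(473,326,.012)],'fixT')
sq([S(292,367,.012),S(8,344,.012),S(52,88,.012),S(318,106,.012)],'fixS')
sq([T(15,210,.008),T(150,188,.008),T(168,322,.008),T(35,342,.008)],'stT')
sq([S(761,257,.008),S(630,264,.008),S(612,146,.008),S(742,138,.008)],'stS')
print('plate top T',T(495,147,.132),T(580,147,.132),'S',S(282,147,.132),S(195,141,.132), 'boss T',T(577,247,.118),'S',S(213,65,.118))
print('stand slot mouth z.051? T',T(35,262,.042),T(145,243,.042))
E
python3 m.py
```

```text
fixT [ 0.5941 -0.0594  0.012 ] angle of x: 1.8006362084652168 angle of y-90: 1.405018928874739 0.2087270917957738 0.2215755075754044
fixS [ 0.5991 -0.0549  0.012 ] angle of x: 1.7910378400093347 angle of y-90: 2.424758462811468 0.20716389909299696 0.2193471860669726
stT [0.5243 0.3266 0.008 ] angle of x: 10.764974153816231 angle of y-90: 9.599687893869017 0.10195809068540942 0.10235925414933339
stS [0.5296 0.3302 0.008 ] angle of x: 9.619391579203457 angle of y-90: 10.93947960504697 0.09790342284680568 0.10135402264054781
plate top T [0.5927 0.0257 0.132 ] [ 0.5933 -0.0332  0.132 ] S [0.5928 0.0305 0.132 ] [ 0.5957 -0.0307  0.132 ] boss T [ 0.5253 -0.0318  0.118 ] S [ 0.523  -0.0286  0.118 ]
stand slot mouth z.051? T [0.5215 0.3611 0.042 ] [0.5363 0.2816 0.042 ]
```

```bash
cat > goto.py <<'E'
import sys
from h import *
np.set_printoptions(precision=4,suppress=True)
def delta(p,yaw):
    s=monitor.state();R=s['tool_rot'];a=np.radians(yaw)
    Rt=np.array([[0,np.sin(a),np.cos(a)],[0,-np.cos(a),np.sin(a)],[-1,0,0]])
    rv=cv2.Rodrigues(R.T@Rt)[0].ravel()
    print('slide',R.T@(np.array(p)-s['tcp_pos'])/.4,'turn',rv/(np.pi/2),'dist rows',np.linalg.norm(np.array(p)-s['tcp_pos'])/.0625,np.degrees(np.linalg.norm(rv))/10.7)
if __name__=='__main__':
    a=list(map(float,sys.argv[1:]));delta(a[:3],a[3])
E
python3 - <<'E'
from h import *
np.set_printoptions(precision=3,suppress=True)
t=load('t0');s=load('s0')
for z in(0,.15,.2,.25,.3):print(z,atz(t,652/1.5625,421/1.5625,z),atz(s,126,105,z),atz(s,88,95,z), 'side', atz(t,605/1.5625,380/1.5625,z))
E
python3 goto.py .25 -.35 .30 -45; python3 goto.py .595 -.002 .30 1.8
```

```text
0 [ 0.308 -0.592  0.   ] [ 0.189 -0.56   0.   ] [ 0.158 -0.726  0.   ] side [ 0.402 -0.487  0.   ]
0.15 [ 0.309 -0.532  0.15 ] [ 0.309 -0.49   0.15 ] [ 0.281 -0.639  0.15 ] side [ 0.394 -0.437  0.15 ]
0.2 [ 0.31  -0.512  0.2  ] [ 0.349 -0.467  0.2  ] [ 0.321 -0.61   0.2  ] side [ 0.391 -0.421  0.2  ]
0.25 [ 0.31  -0.492  0.25 ] [ 0.389 -0.444  0.25 ] [ 0.362 -0.581  0.25 ] side [ 0.389 -0.404  0.25 ]
0.3 [ 0.311 -0.472  0.3  ] [ 0.429 -0.42   0.3  ] [ 0.403 -0.552  0.3  ] side [ 0.386 -0.388  0.3  ]
slide [-0.1254  0.3873 -0.4959] turn [-0.0002 -0.9646  0.2636] dist rows 4.106019235635823 8.41122045444111
slide [-0.1245  1.4394 -1.1235] turn [-0.0005 -0.7806  0.625 ] dist rows 11.713129147249154 8.411218560431886
```

```bash
sed -i 's/\[0,np.sin(a),np.cos(a)\],\[0,-np.cos(a),np.sin(a)\]/[0,-np.sin(a),np.cos(a)],[0,np.cos(a),np.sin(a)]/' goto.py
python3 goto.py .2 -.38 .30 -62;python3 goto.py .28 -.30 .30 -45
```

```text
slide [-0.1255  0.2476 -0.4544] turn [-0.1508 -0.0009 -0.0001] dist rows 3.4075648217799444 1.2682333180323633
slide [-0.1253  0.4911 -0.5982] turn [-0.3397 -0.0009 -0.0003] dist rows 5.017888770276692 2.8570043456743788
```

```bash
python3 -m crank '{"slide":[[-0.125,0.12,-0.23],[-0.125,0.25,-0.455],[-0.125,0.25,-0.455],[-0.125,0.25,-0.455],[-0.125,0.49,-0.6],[-0.125,0.49,-0.6]],"turn":[[-0.08,0,0],[-0.15,0,0],[-0.15,0,0],[-0.15,0,0],[-0.34,0,0],[-0.34,0,0]],"hand":[0.6,0.6,0.6,0.6,0.6,0.6]}'; python3 goto.py .595 -.002 .27 1.8
```

```text
time: 0.85
tcp_pos: [0.28, -0.2979, 0.2999]
tool_rot: [[0.0, 0.704, 0.71], [0.001, 0.71, -0.704], [-1.0, 0.001, -0.001]]
contact_force: [1.3, 0.1, 0.4]
finger_gap: 0.0512
slide [0.0759 1.0796 0.0383] turn [-0.5174 -0.0003 -0.0009] dist rows 6.9305393403586635 4.351624553155325
```

```bash
python3 -m crank '{"slide":[[0.07,1,0.035],[0.07,1,0.035],[0.07,1,0.035],[0.07,1,0.035],[0.07,1,0.035],[0.07,1,0.035],[0.07,1,0.035],[0.07,1,0.035]],"turn":[[-0.1,0,0],[-0.2,0,0],[-0.3,0,0],[-0.4,0,0],[-0.517,0,0],[-0.517,0,0],[-0.517,0,0],[-0.517,0,0]],"hand":[0.6,0.6,0.6,0.6,0.6,0.6,0.6,0.6]}'
python3 - <<'E'
from h import *
c=snap('wrist','w0')
np.set_printoptions(precision=4,suppress=True)
print(c['vfov'],c['cx'],c['cy'],c['extrinsics'])
for p in [(.595,-.002,.132),(.595,.028,.132),(.595,-.032,.132),(.524,-.03,.118)]:print(proj(c,p,True))
big('w0',0,0,512,384,1.5625)
E
python3 goto.py .595 -.002 .27 1.8
```

```text
time: 1.85
tcp_pos: [0.5724, -0.0221, 0.2711]
tool_rot: [[-0.002, -0.034, 0.999], [0.002, 0.999, 0.034], [-1.0, 0.002, -0.002]]
contact_force: [-0.2, -0.3, 0.4]
finger_gap: 0.0514
65.70646984690485 252.03702600598288 189.96012657120474 [[ 0.9994 -0.0323 -0.0091  0.5693]
 [ 0.0335  0.9454  0.3242  0.063 ]
 [-0.0019 -0.3244  0.9459  0.3953]
 [ 0.      0.      0.      1.    ]]
[278.319 164.601]
[280.1385 132.094 ]
[276.4093 195.4461]
[203.7609 186.382 ]
slide [0.0035 0.0508 0.0605] turn [ 0.0006 -0.0012 -0.0008] dist rows 0.506085365226338 0.012757476639320057
```

View pics/w0_c0_0.png

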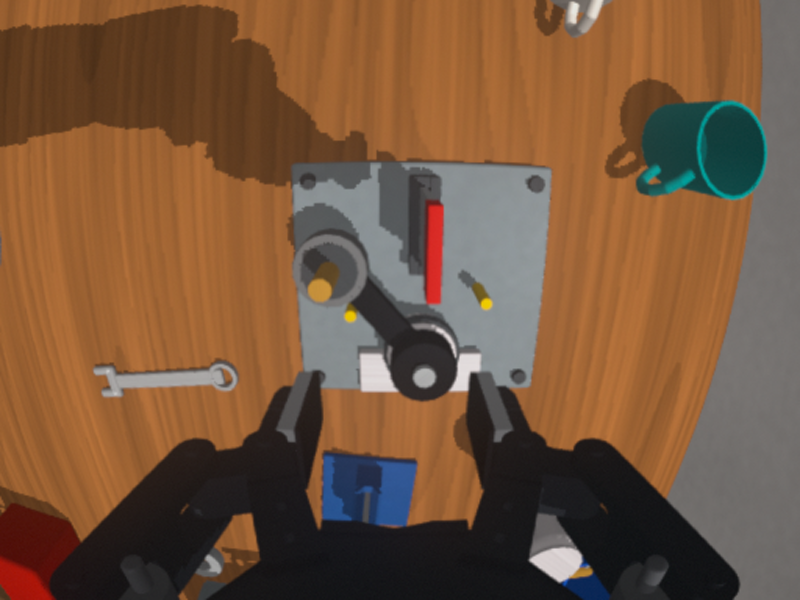

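```bash
cat > red.py <<'E'
from h import *
def redtop(tag,z,box=None):
    c=load(tag);im=c['frame'].astype(int);m=(im[...,0]>150)&(im[...,1]<60)&(im[...,2]<60)
    v,u=np.nonzero(m)
    if box is not None:
        k=(u>box[0])&(u<box[2])&(v>box[1])&(v<box[3]);u,v=u[k],v[k]
    P=np.array([atz(c,a,b,z,True)[:2] for a,b in zip(u,v)])
    r=cv2.minAreaRect((P*1000).astype(np.float32));print(len(P),r)
    return P
if __name__=='__main__':
    redtop('w0',.132,(260,120,300,210))
    c=load('w0');X=[(293,165),(550,168),(533,387),(303,390)]
    P=np.array([atz(c,a/1.5625,b/1.5625,.012,True) for a,b in X]);print(P,P.mean(0))
    print('boss top',atz(c,320/1.5625,290/1.5625,.118,True))
E
python3 red.py
```

```text
553 ((594.2367553710938, -0.29079246520996094), (8.03654956817627, 58.5733757019043), 1.4577833414077759)
[[ 0.48571153  0.04397261  0.012     ]
 [ 0.70110765  0.05115621  0.012     ]
 [ 0.71227283 -0.157065    0.012     ]
 [ 0.48863007 -0.16639342  0.012     ]] [ 0.59693052 -0.0570824   0.012     ]
boss top [ 0.52506127 -0.02914961  0.118     ]
```

```bash
python3 goto.py .5945 -.001 .118 1.6; python3 goto.py .5945 -.001 .20 1.6
```

```text
slide [0.3835 0.0528 0.06  ] turn [ 0.0028 -0.0012 -0.0008] dist rows 2.5071752901984974 0.026470990813911802
slide [0.1785 0.0531 0.0597] turn [ 0.0028 -0.0012 -0.0008] dist rows 1.251523373378437 0.026470990813911802
```

```bash
python3 -m crank '{"slide":[[0.1,0.053,0.06],[0.18,0.053,0.06],[0.25,0.053,0.06],[0.32,0.053,0.06],[0.383,0.053,0.06],[0.383,0.053,0.06],[0.383,0.053,0.06]],"turn":[[0,0,0],[0,0,0],[0,0,0],[0,0,0],[0,0,0],[0,0,0],[0,0,0]],"hand":[0.6,0.6,0.6,0.6,0.6,0.6,0.6]}' && python3 -m crank '{"slide":[[0,0,0],[0,0,0],[0,0,0],[0,0,0],[0,0,0],[0,0,0]],"turn":[[0,0,0],[0,0,0],[0,0,0],[0,0,0],[0,0,0],[0,0,0]],"hand":[0,0,0,0,0,0]}'
```

```text
time: 2.78
tcp_pos: [0.5947, -0.0017, 0.1194]
tool_rot: [[-0.001, -0.031, 1.0], [0.001, 1.0, 0.031], [-1.0, 0.001, -0.001]]
contact_force: [-0.0, -0.5, 0.8]
finger_gap: 0.0515
time: 3.52
tcp_pos: [0.5954, -0.0017, 0.1205]
tool_rot: [[0.001, -0.031, 1.0], [0.001, 1.0, 0.031], [-1.0, 0.001, 0.001]]
contact_force: [-1.0, 0.3, 6.7]
finger_gap: 0.0084
```

```bash
python3 -m crank '{"slide":[[-0.04,0,0],[-0.1,0,0],[-0.16,0,0],[-0.22,0,0],[-0.28,0,0],[-0.34,0,0],[-0.36,0,0],[-0.36,0,0]],"turn":[[0,0,0],[0,0,0],[0,0,0],[0,0,0],[0,0,0],[0,0,0],[0,0,0],[0,0,0]],"hand":[0,0,0,0,0,0,0,0]}'; python3 goto.py .527 .328 .255 10.2
```

```text
time: 4.53
tcp_pos: [0.5954, -0.0018, 0.2649]
tool_rot: [[0.002, -0.032, 1.0], [0.001, 1.0, 0.032], [-1.0, 0.001, 0.002]]
contact_force: [-0.6, -0.1, -1.7]
finger_gap: 0.0081
slide [ 0.025   0.8294 -0.145 ] turn [-0.0932  0.0011 -0.0004] dist rows 5.390983463668395 0.784317220061989
```

```bash
python3 -m crank '{"slide":[[0,0.1,-0.02],[0,0.2,-0.04],[0,0.3,-0.05],[0,0.4,-0.07],[0,0.5,-0.09],[0,0.6,-0.11],[0,0.64,-0.13],[0,0.64,-0.145],[0,0.64,-0.145]],"turn":[[0,0,0],[-0.02,0,0],[-0.04,0,0],[-0.06,0,0],[-0.08,0,0],[-0.093,0,0],[-0.093,0,0],[-0.093,0,0],[-0.093,0,0]],"hand":[0,0,0,0,0,0,0,0,0]}'
python3 - <<'E'
from h import *
c=snap('wrist','w1')
for p in [(.527,.328,.051),(.527,.328,.008)]:print(proj(c,p,True))
big('w1',0,0,512,384,1.5625)
E
python3 goto.py .527 .328 .255 10.2
```

```text
time: 5.65
tcp_pos: [0.5289, 0.2511, 0.2647]
tool_rot: [[0.001, -0.176, 0.984], [-0.0, 0.984, 0.176], [-1.0, -0.0, 0.001]]
contact_force: [0.4, 0.3, -2.0]
finger_gap: 0.008
[262.49205537  99.43937129]
[261.29122568  98.50235798]
slide [0.0247 0.1905 0.0278] turn [-0.0011  0.0011  0.0001] dist rows 1.2420719567200913 0.012709729786670896
```

View pics/w1_c0_0.png

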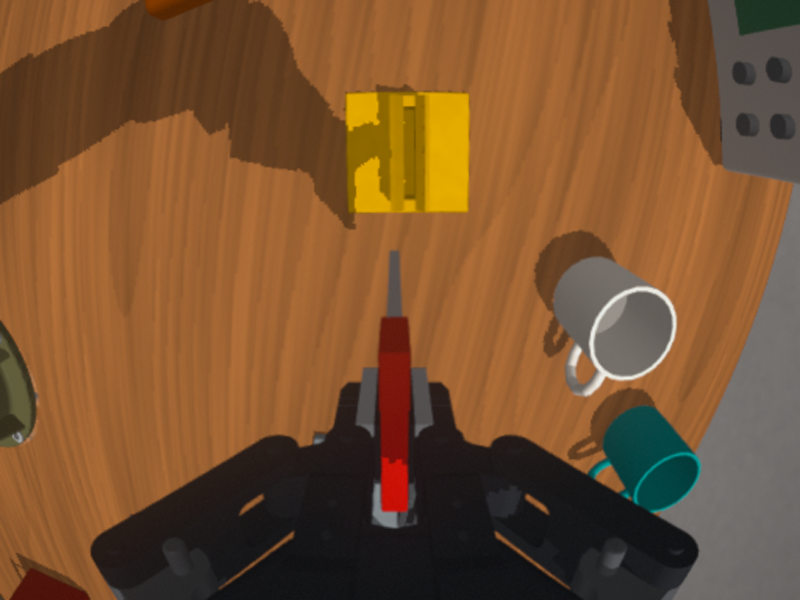

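The stand is square to the tool. Its base corners are (346,92) to (469,212), the slot floor runs (409,105) to (409,200), and the plate's lower front edge is at (394,251).

Run:
```python
from h import *
np.set_printoptions(precision=4,suppress=True)
c=load('w1');k=1.5625
P=np.array([atz(c,u/k,v/k,.008,True) for u,v in [(346,92),(469,92),(469,212),(347,212)]]);print(P.mean(0),[np.linalg.norm(P[i]-P[i-1]) for i in range(4)])
q=P[1]-P[0]+P[2]-P[3];print(np.degrees(np.arctan2(q[1],q[0])))
a=atz(c,409/k,105/k,.008,True);b=atz(c,409/k,200/k,.008,True);print(a,b,(a+b)/2,np.degrees(np.arctan2(*(a-b)[[1,0]]))-90, np.linalg.norm(a-b))
R=monitor.state()['tool_rot'];t=monitor.state()['tcp_pos']
e=atz(c,394/k,251/k,.156,True);print('edge in tool',R.T@(e-t))
e=atz(c,394.5/k,318/k,.277,True);print('top edge in tool',R.T@(e-t))
```

```text
[0.5265 0.3301 0.008 ] [np.float64(0.0992852607559019), np.float64(0.09879825600271434), np.float64(0.09980241534646454), np.float64(0.10122163435013741)]
10.48392428320876
[0.5204 0.3676 0.008 ] [0.5345 0.2907 0.008 ] [0.5274 0.3292 0.008 ] 10.360356381487804 0.07820580372006039
edge in tool [ 0.1089  0.0302 -0.0007]
top edge in tool [-0.0121  0.0412 -0.0005]
```

```bash
python3 goto.py .5275 .3297 .20 10.4
```

```text
slide [0.1622 0.1945 0.0295] turn [-0.0033  0.0011  0.0001] dist rows 1.6316480668499973 0.02910979708301544
```

```bash
python3 -m crank '{"slide":[[0.025,0.1,0.015],[0.025,0.195,0.0295],[0.025,0.195,0.0295],[0.1,0.195,0.0295],[0.16,0.195,0.0295],[0.22,0.195,0.0295],[0.25,0.195,0.0295],[0.25,0.195,0.0295],[0.25,0.195,0.0295]],"turn":[[-0.003,0,0],[-0.003,0,0],[-0.003,0,0],[-0.003,0,0],[-0.003,0,0],[-0.003,0,0],[-0.003,0,0],[-0.003,0,0],[-0.003,0,0]],"hand":[0,0,0,0,0,0,0,0,0]}'
python3 - <<'E'
from h import *
s=snap('scene','s1');w=snap('wrist','w2')
a=cv2.resize(cv2.imread('pics/s1.png')[150:240,310:400],None,fx=4.4,fy=4.4,interpolation=cv2.INTER_CUBIC)
b=cv2.resize(cv2.imread('pics/w2.png')[150:384,150:384],(396,396))
cv2.imwrite('pics/m2.png',np.hstack([a,b]))
E
python3 goto.py .5275 .3297 .1165 10.4
```

```text
time: 6.82
tcp_pos: [0.5282, 0.3299, 0.166]
tool_rot: [[0.003, -0.18, 0.984], [0.001, 0.984, 0.18], [-1.0, 0.0, 0.003]]
contact_force: [0.3, 0.1, -1.1]
finger_gap: 0.0079
slide [ 0.124  -0.001  -0.0024] turn [-0.0004  0.0022 -0.0004] dist rows 0.7938064835211389 0.019022525915273068
```

View pics/m2.png

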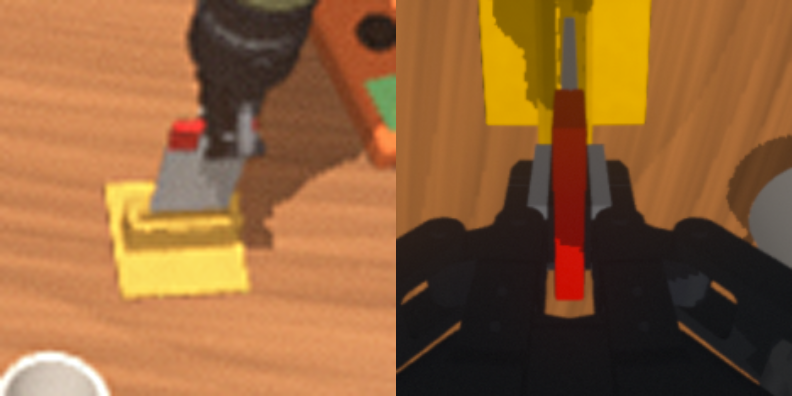

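The plate is just above the slot mouth and lined up with it: the plate edge is at column 569 and the slot is around 567 in the right half. I'll lower it in small steps.

```bash
python3 -m crank '{"slide":[[0.02,0,-0.002],[0.04,0,-0.002],[0.06,0,-0.002],[0.08,0,-0.002],[0.1,0,-0.002],[0.11,0,-0.002],[0.11,0,-0.002]],"turn":[[0,0,0],[0,0,0],[0,0,0],[0,0,0],[0,0,0],[0,0,0],[0,0,0]],"hand":[0,0,0,0,0,0,0]}'; python3 goto.py .5275 .3297 .1165 10.4
```

```text
time: 7.8
tcp_pos: [0.5274, 0.33, 0.1217]
tool_rot: [[0.003, -0.18, 0.984], [0.001, 0.984, 0.18], [-1.0, 0.0, 0.003]]
contact_force: [-0.5, 0.2, -0.9]
finger_gap: 0.0079
slide [ 0.013  -0.0008  0.0001] turn [-0.0004  0.0018 -0.0002] dist rows 0.08324703810644364 0.01586210367970617
```

```bash
python3 -m crank '{"slide":[[0.008,0,0],[0.014,0,0],[0.02,0,0],[0.024,0,0],[0.024,0,0]],"turn":[[0,0,0],[0,0,0],[0,0,0],[0,0,0],[0,0,0]],"hand":[0,0,0,0,0]}'
```

```text
time: 8.43
tcp_pos: [0.5284, 0.3303, 0.1164]
tool_rot: [[0.006, -0.18, 0.984], [0.003, 0.984, 0.18], [-1.0, 0.001, 0.006]]
contact_force: [-6.4, -5.9, 26.2]
finger_gap: 0.008
```

Contact came at TCP 0.1164 m with 26 N, where the slot bottom was expected. I'll release and withdraw upward.

```bash
python3 -m crank '{"slide":[[-0.003,0,0],[-0.003,0,0],[-0.003,0,0],[-0.003,0,0],[-0.08,0,0],[-0.2,0,0],[-0.32,0,0],[-0.4,0,0],[-0.4,0,0]],"turn":[[0,0,0],[0,0,0],[0,0,0],[0,0,0],[0,0,0],[0,0,0],[0,0,0],[0,0,0],[0,0,0]],"hand":[0.5,0.5,0.5,0.5,0.5,0.5,0.5,0.5,0.5]}'
python3 - <<'E'
from h import *
s=snap('scene','s2');w=snap('wrist','w3');t=snap('top','t2')
a=cv2.resize(cv2.imread('pics/s2.png')[130:240,290:400],(396,396),interpolation=cv2.INTER_CUBIC)
b=cv2.resize(cv2.imread('pics/w3.png')[100:384,114:398],(396,396))
cv2.imwrite('pics/m3.png',np.hstack([a,b]))
E
```

```text
time: 9.55
tcp_pos: [0.5288, 0.3308, 0.2793]
tool_rot: [[0.011, -0.18, 0.984], [0.005, 0.984, 0.18], [-1.0, 0.003, 0.011]]
contact_force: [0.1, -0.3, 0.3]
finger_gap: 0.043
```

View pics/m3.png

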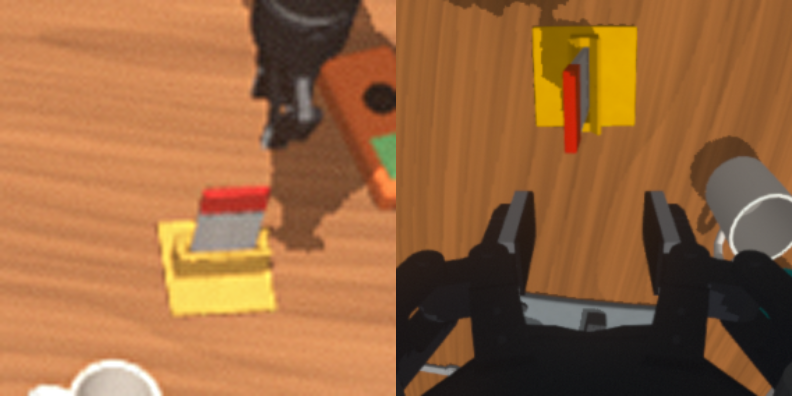

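The plate stands in the yellow slot with a slight lean, and the gripper is clear of it. Next is the boss approach; I'll also check the stop pin's height.

```bash
python3 - <<'E'
from h import *
np.set_printoptions(precision=4,suppress=True)
t=load('t0');w=load('w0')
a,d=ray(t,150+612/5,155+101/5);b,e=ray(w,487/1.5625,303/1.5625,True)
x=np.linalg.lstsq(np.c_[d,-e],b-a,rcond=None)[0];print('far pin tip',a+d*x[0],b+e*x[1])
E
python3 goto.py .5252 -.0300 .26 41.9; python3 goto.py .5252 .13 .27 26
```

```text
far pin tip [ 0.6453 -0.0596  0.0452] [ 0.6482 -0.0595  0.0459]
slide [ 0.036  -0.8837 -0.166 ] turn [-0.3505  0.003   0.0004] dist rows 5.758988161162148 2.9478930584239635
slide [ 0.0116 -0.4902 -0.0939] turn [-0.1738  0.003  -0.    ] dist rows 3.19505377668686 1.4620190682236751
```

Pin tip is about 46 mm high, well below the fingers' path.

```bash
python3 -m crank '{"slide":[[0,-0.12,-0.02],[0,-0.26,-0.05],[0,-0.4,-0.075],[0.01,-0.54,-0.1],[0.015,-0.68,-0.13],[0.025,-0.8,-0.15],[0.036,-0.884,-0.166],[0.036,-0.884,-0.166],[0.036,-0.884,-0.166],[0.036,-0.884,-0.166]],"turn":[[0,0,0],[-0.07,0,0],[-0.14,0,0],[-0.2,0,0],[-0.26,0,0],[-0.31,0,0],[-0.35,0.003,0],[-0.35,0.003,0],[-0.35,0.003,0],[-0.35,0.003,0]],"hand":[0.5,0.5,0.5,0.5,0.5,0.5,0.5,0.5,0.5,0.5]}'
python3 - <<'E'
from h import *
c=snap('wrist','w4')
print(proj(c,(.5252,-.030,.118),True))
big('w4',114,90,402,384,1.7)
E
python3 goto.py .5252 -.0300 .102 41.9
```

```text
time: 10.95
tcp_pos: [0.5251, -0.0291, 0.2596]
tool_rot: [[-0.0, -0.668, 0.744], [-0.0, 0.744, 0.668], [-1.0, 0.0, -0.0]]
contact_force: [-0.1, 0.3, 0.4]
finger_gap: 0.0428
[251.1763509  184.37886961]
slide [ 0.3944 -0.0015 -0.0014] turn [ 0.0004 -0.0002  0.0001] dist rows 2.5244326766218887 0.0038802243188986426
```

View pics/w4_c114_90.png

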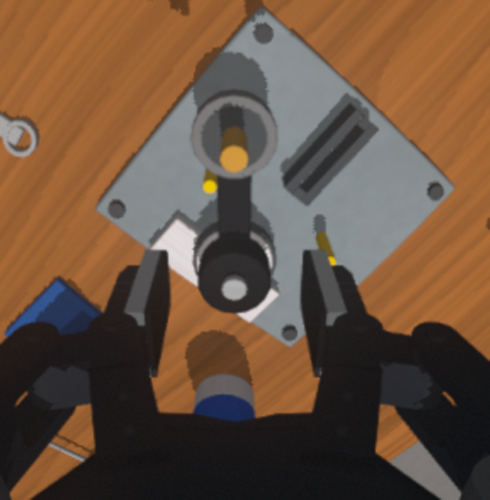

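The boss top is at crop (234,158), within 1.5 px of the prediction and centred between the fingers. I'll descend and pinch.

```bash
python3 -m crank '{"slide":[[0.1,0,0],[0.2,0,0],[0.28,0,0],[0.34,0,0],[0.39,0,0],[0.395,0,0],[0.395,0,0]],"turn":[[0,0,0],[0,0,0],[0,0,0],[0,0,0],[0,0,0],[0,0,0],[0,0,0]],"hand":[0.5,0.5,0.5,0.5,0.5,0.5,0.5]}' && python3 -m crank '{"slide":[[0,0,0],[0,0,0],[0,0,0],[0,0,0],[0,0,0]],"turn":[[0,0,0],[0,0,0],[0,0,0],[0,0,0],[0,0,0]],"hand":[0,0,0,0,0]}'
cat > arc.py <<'E'
from h import *
np.set_printoptions(precision=3,suppress=True)
s=monitor.state();R=s['tool_rot'];p=s['tcp_pos'];piv=np.array([.5987,-.112])
d=p[:2]-piv;r=np.hypot(*d);phi=np.arctan2(d[1],d[0]);print('joint',2.27+np.radians(1.8)-phi,'r',r)
# slide is in call-start tool axes: rows for joint increments
for dj in np.arange(.1,.71,.1):
    q=piv+r*np.array([np.cos(phi-dj),np.sin(phi-dj)]);v=R.T@np.append(q-p[:2],0)
    print(round(dj,2),v/.4,'turn x',dj/(np.pi/2))
E
python3 arc.py
```

```text
time: 11.88
tcp_pos: [0.5255, -0.0287, 0.1023]
tool_rot: [[0.0, -0.669, 0.743], [-0.0, 0.743, 0.669], [-1.0, -0.001, 0.0]]
contact_force: [-0.1, 0.0, 0.6]
finger_gap: 0.0428
time: 12.5
tcp_pos: [0.5256, -0.0292, 0.1035]
tool_rot: [[0.001, -0.669, 0.743], [-0.002, 0.743, 0.669], [-1.0, -0.002, -0.0]]
contact_force: [-4.1, -1.1, 6.0]
finger_gap: 0.0147
joint 0.00747879831298226 r 0.1104054901694767
0.1 [-0.    -0.002  0.028] turn x 0.06366197723675814
0.2 [ 0.    -0.006  0.055] turn x 0.12732395447351627
0.3 [ 0.    -0.013  0.081] turn x 0.19098593171027445
0.4 [ 0.    -0.023  0.107] turn x 0.25464790894703254
0.5 [ 0.    -0.035  0.132] turn x 0.3183098861837907
0.6 [ 0.    -0.05   0.155] turn x 0.3819718634205488
0.7 [ 0.    -0.067  0.177] turn x 0.445633840657307
```

```bash
python3 -m crank '{"slide":[[0,-0.002,0.028],[0,-0.006,0.055],[0,-0.013,0.081],[0,-0.023,0.107],[0,-0.035,0.132],[0,-0.05,0.155],[0,-0.05,0.155]],"turn":[[0.064,0,0],[0.127,0,0],[0.191,0,0],[0.255,0,0],[0.318,0,0],[0.382,0,0],[0.382,0,0]],"hand":[0,0,0,0,0,0,0]}'; python3 arc.py
```

```text
time: 13.38
tcp_pos: [0.5843, -0.0027, 0.1036]
tool_rot: [[-0.001, -0.133, 0.991], [-0.002, 0.991, 0.133], [-1.0, -0.002, -0.001]]
contact_force: [-5.6, -1.2, 1.6]
finger_gap: 0.0144
joint 0.5991868020880471 r 0.1102464450581764
0.1 [-0.    -0.001  0.028] turn x 0.06366197723675814
0.2 [-0.    -0.006  0.055] turn x 0.12732395447351627
0.3 [-0.    -0.013  0.081] turn x 0.19098593171027445
0.4 [-0.    -0.022  0.107] turn x 0.25464790894703254
0.5 [-0.    -0.034  0.132] turn x 0.3183098861837907
0.6 [-0.    -0.049  0.156] turn x 0.3819718634205488
0.7 [-0.    -0.065  0.177] turn x 0.445633840657307
```

```bash
python3 -m crank '{"slide":[[0,-0.001,0.028],[0,-0.006,0.055],[0,-0.013,0.081],[0,-0.022,0.107],[0,-0.034,0.132],[0,-0.049,0.156],[0,-0.049,0.156]],"turn":[[0.064,0,0],[0.127,0,0],[0.191,0,0],[0.255,0,0],[0.318,0,0],[0.382,0,0],[0.382,0,0]],"hand":[0,0,0,0,0,0,0]}'; python3 arc.py|head -3; python3 -c "
from h import *;s=monitor.state();print(s['tool_rot'].T@s['contact_force'])"
```

```text
time: 14.25
tcp_pos: [0.6474, -0.0133, 0.1036]
tool_rot: [[-0.003, 0.447, 0.894], [-0.0, 0.894, -0.447], [-1.0, -0.002, -0.003]]
contact_force: [-6.2, 1.6, 4.2]
finger_gap: 0.0143
joint 1.189255846293729 r 0.11006700010955528
0.1 [-0.    -0.001  0.027] turn x 0.06366197723675814
0.2 [-0.    -0.005  0.055] turn x 0.12732395447351627
[-4.14910298 -1.37509135 -6.28193982]
```

```bash
python3 -m crank '{"slide":[[0,0,0.006],[0,0,0.01],[0,0,0.014],[0,0,0.014]],"turn":[[0.012,0,0],[0.02,0,0],[0.025,0,0],[0.025,0,0]],"hand":[0,0,0,0]}'; python3 arc.py|head -1; python3 -c "
from h import *;s=monitor.state();print(s['tool_rot'].T@s['contact_force'])"
```

```text
time: 14.75
tcp_pos: [0.6487, -0.0139, 0.1036]
tool_rot: [[-0.009, 0.478, 0.878], [0.003, 0.878, -0.478], [-1.0, -0.002, -0.01]]
contact_force: [-12.5, 4.6, 7.6]
finger_gap: 0.0145
joint 1.2019943834933888 r 0.11008071540677482
[ -7.47438492  -1.96990668 -13.2306225 ]
```

```bash
python3 -m crank '{"slide":[[0,0,0.018],[0,0,0.024],[0,0,0.024],[0,0,0.024],[0,0,0.024]],"turn":[[0,0,0],[0,0,0],[0,0,0],[0,0,0],[0,0,0]],"hand":[0,0,0,0,0]}'; python3 arc.py|head -1
python3 - <<'E'
from h import *
s=monitor.state();print(s['tool_rot'].T@s['contact_force'])
snap('wrist','w5');snap('top','t5');snap('scene','s5')
a=cv2.resize(cv2.imread('pics/w5.png')[50:330,116:396],(400,400))
b=cv2.resize(cv2.imread('pics/s5.png')[100:290,190:380],(400,400),interpolation=cv2.INTER_CUBIC)
cv2.imwrite('pics/m5.png',np.hstack([a,b]))
E
```

```text
time: 15.38
tcp_pos: [0.6492, -0.0142, 0.1035]
tool_rot: [[-0.023, 0.473, 0.881], [0.011, 0.881, -0.473], [-1.0, -0.001, -0.025]]
contact_force: [-26.6, 12.2, 18.5]
finger_gap: 0.0144
joint 1.2072301750374401 r 0.1100759783674854
[-17.76522554  -1.82951965 -29.64960294]
```

View pics/m5.png

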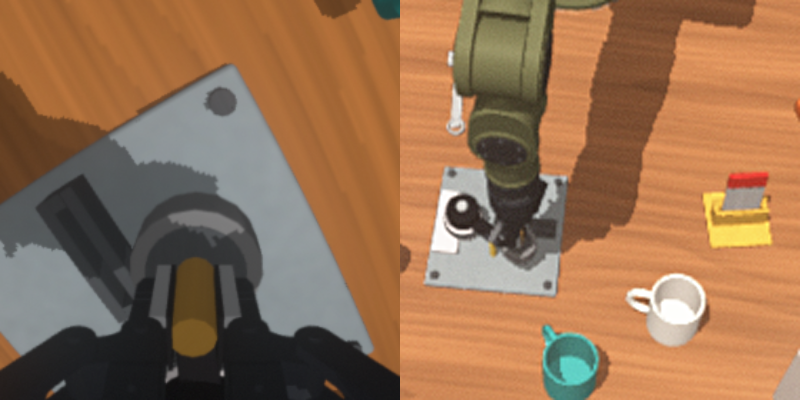

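The boss is pinched at the stop: force rose from 13 to 30 N with less than 1 mm of motion. The plate is still standing in the yellow stand, so I'm handing in.

```bash
python3 -c "
from plant import job_done;print(job_done())"
```

```text
the job is handed in; nothing more can be done
None
```

The job is done and handed in at about 15.5 s. The red-edged plate is standing in the yellow stand, and the tensioner arm is held at its stop.

- **Plate:** I lifted it about 145 mm out of the holder by its top edge and lowered it into the yellow stand's slot. It met the bottom at the expected height (TCP 0.1164 m against 0.1165 m) with about 26 N, and I let it go. The later pictures show it standing with a slight lean; I judged that by eye and did not measure it against the 8 degree limit.
- **Roller arm:** I pinched the brass boss and swung it round to the stop. The joint, worked out from the measured tool position, is about 1.20–1.21. On the last push the force on the fingers rose from 13 to 30 N with under 1 mm of movement, so the arm is on its stop. The fingers are still gripping and pressing it there.
- **Other things:** I moved nothing else on purpose, and the objects visible in the last pictures look where they were. I did not check every one.
- **Disagreement:** The force at joint 1.19 read about 6 N, below the roughly 10 N given for the spring at the stop. The extra push settled it.

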